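Take the scan wand from its cradle and hold it level over the plaster jaw

ROBOT

A 7-joint arm with a two-finger parallel gripper is mounted at the origin on the work surface. World frame = base frame: x ahead of the robot, y to its left, z up, the work surface at z = 0. Lengths are in m, angles in rad, forces in N, time in s.
With the tool pointing down it reaches from about 0.425 to 0.925 m from the base axis. Payload 6.8 kg.
Tool frame: the origin (TCP) lies at the very end of the fingers, on their centre line; the grasp point (between the pads) lies 19 mm behind it; z points along the fingers, y is the line along which they close (so a half turn about z gives the same grasp; the last joint's range is limited). The gripper opens to 85 mm and grips with 20 to 120 N. Pads are 22 mm wide; open, the fingers measure 114 mm over their backs; the gripper's body (76 mm by 85 mm) begins 54 mm behind the grasp point. The pads swing forward as they close: fully open they stand 13 mm farther back than shut.
Start: joints at [-1.411, 0.477, 0.022, 1.555, -0.011, 1.109, -0.083], TCP at [0.179, 0.651, 0.231] pointing down, gripper open.
Joint ranges: [-2.96, 2.96], [-0.34, 2.1], [-1.41, 1.46], [0.24, 2.44], [-1.37, 4.51], [0.17, 1.92], [-2.96, 2.96]. Speed limits (rad/s): [2.39, 2.39, 3.14, 3.14, 3.14, 3.14, 3.14].

INTERFACE

Orientations are given as a unit quaternion [w, x, y, z].
In Python, from station import bot gives the robot as it stands.
- The arm moves only by the tool jog_arm, never from a script. Its argument "motion" is a list of rows, each a list of 7 numbers: the turn, a rotation vector about the tool's x, y, z in rad, then the shift along the tool's x, y, z in mm, then the finger opening in mm, from 0 to 85.4. A call has 1 to 10 rows; each row is the pose to reach, as a shift and turn from the pose commanded when the call began, along the tool's axes at that moment; what a row does not reach only later rows make up. A row lasts 1/8 s, in which the tool goes at most 62.5 mm and 10.7 degrees, less where a joint would pass 70% of its speed; a pose out of reach is approached as far as the arm can. A call with a gripper value outside its range is refused whole. The fingers move at their own pace and stop on an object; "grip_force" is the grip in N (left out, the last holds). Time passes only in rows, so rows that repeat a pose let the fingers close. It gives the time, the measured TCP pose, the force, the opening and the grip force at its end, in the units of the state.
- bot.get_obs(): the state, without advancing time (a new reading comes with each control period).
- bot.read_camera(name): name is "scene" or "top"; returns a dict with "pixels" (384x512x3 uint8, red, green, blue), "camera_matrix" (3x3 intrinsics, pixels), "distortion" ([k1, k2, p1, p2, k3] as OpenCV has them; the pictures are not rectified), "T" (4x4, takes a point from camera to world coordinates). Camera axes: x right, y down, z forward; pixel columns grow to the right and rows downward; lengths in m; the calibration is good to about 2 mm. A picture is of the moment at which its call begins. There is no depth.
- bot.hand_in(): hands the job in; it is judged then, once.
Trained networks look in a picture, given as the dict that the camera call returned (one of the last four; its "shot" number tells which), for a name from the list of things; names that differ only in an ending like _2 or _b are one class to them, and where a whole thing is asked for, a point or a joint stands for the part that bears it (a point fixed in the world has none). Each returns a list of dicts, best first, with "score" (0 to 1); they miss things now and then, are a little off and sometimes report something else, mostly with a low value. They report only what shows in the picture. A call takes as long as a camera call.
- bot.spot_in(thing, picture): "xy" ([column, row] in pixels, amid what is visible of it).
- bot.tip_of(thing, picture): "xy" ([column, row] in pixels: a listed point, or the origin of a listed thing).
The state is a dict: "t": time; "q": joint angles; "joint_vel": joint speeds; "joint_torque": joint torques, N m; "eef_pos": TCP position; "tool_rot": TCP orientation; "contact_force": force on the tool from outside, world axes, zero at the start; "torque": the same for the moment, N m; "gripper_width": opening from 0.0 (shut) to 1.0 (fully open); "grasp_force": force on a finger pad.
Only numpy, scipy, OpenCV 4.12 (cv2) and the standard library are available. Lean on these libraries where they do the work, as an engineer would, in place of code of your own. Each camera call takes 0.05 s, during which the arm holds its last target. There are 200 camera calls.

TASK

Draw the white scan wand out of its leaning cradle and hold it level over the cream plaster jaw on the black plate, button side up, so that the window under its tip looks straight down at the middle of the jaw from about 4 cm above the teeth. Handle it gently: grip its handle with no more than about 50 N, keep the fingers off the dark tip, do not force it against the cradle (30 N at most) (30 N at most) (30 N at most), and touch neither the jaw nor the other things on the desk. Finish while still holding the wand there, steady and touching nothing else.

Things in the scene. Friction and masses are not known exactly. Their poses are not given: they have to be found in the camera images.
- wand_grip (a point): Grip point of the loose scan wand, on its long axis, inside the white handle (30 mm wide along y, 32 mm thick along z, 90 mm back to 38 mm forward of here). Axes: x along the wand to its tip, z out of its button side, y across. The balance point is about 14 mm back. At the start the wand sits in its cradle, x rising 45 degrees, tip up, z tilted 45 degrees from vertical.
- wand_window (a point): The light-blue scan window on the underside (-z) of the wand's tip, 106 mm forward (+x) and 8 mm below (-z) the grip point; same axes as wand_grip. It looks along -z of the wand.
- wand: The whole scan wand, 210 mm long, about 240 g; origin and axes as wand_grip. White handle, then a grey collar 38 to 50 mm forward of the origin, then a dark slim tip to 120 mm forward. A thin blue ring is 20 mm forward and a blue button 28 mm forward on the +z side. Gripping with 25 N is enough. At the start its rear 45 mm are inside the cradle.
- cradle: The cradle, fixed to the desk: black foot 150 x 85 x 12 mm with a dark square socket leaning 45 degrees, its mouth facing up and to the cradle's +x. Origin under the foot. The seated wand's grip point is 14 mm along +x and 109 mm up; the wand points to +x and is drawn out along its own x. Socket inside 35 x 34.5 mm, 45 mm deep, walls 6 mm; a 14 mm wide tongue runs on 40 mm under the wand.
- cradle_mouth (a point): Centre of the socket's mouth, on the seated wand's axis, 45 mm behind the seated grip point; axes as cradle.
- jaw_top (a point): Middle of the cream plaster jaw, at the height of the tops of its teeth, 44 mm above the desk. The jaw model is a round cream base 66 mm across with a horseshoe of teeth, on a round black plate 80 mm across; z is up.
- jaw: The plaster jaw model, loose, 250 g, 44 mm tall; origin at the centre of its underside.
- band_jaw: Another, taller plaster jaw with a blue band on a dark steel plate, 80 mm across and 54 mm tall, loose; to be left alone. Origin at the centre of its underside.
- puck: Round aluminium disc 72 mm across with a small plaster stump on top, 34 mm tall in all, loose; to be left alone. Origin at the centre of its underside.
- wax_knife: Wax knife with a green handle, 160 mm long along its x axis, 10 mm thick, lying loose; to be left alone.
- spatula: Small steel spatula with a blue handle, 160 mm long along its x axis, 10 mm thick, lying loose; to be left alone.
- mouse: Black computer mouse, 100 x 60 x 32 mm, loose on its fixed mat (3 mm thick) in the middle of the desk; to be left alone.

How it is judged:
By the outcome, as a careful person would: the job done as asked, in the order asked, and still so for the second after the job is handed in, while the arm keeps its last pose, push and grip.
It also fails if it takes over 43 s, if anything falls off the work surface, if the arm or the gripper's body presses on something with over 40 N, if the wrist force passes 120 N, or if a joint passes its speed limit or range.

## Working session

There is one attempt and no reset: what is moved stays moved. The work goes in short steps, Python scripts to look and compute and a tool call to move; the robot and the scene stay as the last step left them, time stands still between calls to the robot, and variables do not carry over. Pictures are saved under pics/ and viewed, at most 10 in all, crops included, and the job is handed in when it is done.

Besides the shell and the picture viewer there is one more tool, called after "Request:" as name(argument=value, ...), one argument or row to a line, values as JSON. jog_arm: Moves the arm, as the interface text tells. Its arguments: {"type":"object","properties":{"motion":{"type":"array"},"grip_force":{"type":"number"}},"required":["motion"]}

```bash
mkdir -p pics; cat > h.py <<'E'
import numpy as np, cv2
from scipy.spatial.transform import Rotation as R
from scipy.optimize import least_squares
from station import bot
def ray(p,xy):
    u=cv2.undistortPoints(np.array([[xy]],float),p["camera_matrix"],np.array(p["distortion"],float))[0,0]
    T=np.array(p["T"]); d=T[:3,:3]@[u[0],u[1],1]; return T[:3,3],d/np.linalg.norm(d)
def tri(rs):
    A=sum(np.eye(3)-np.outer(d,d) for o,d in rs); b=sum((np.eye(3)-np.outer(d,d))@o for o,d in rs)
    x=np.linalg.solve(A,b); return x,[round(1000*np.linalg.norm((np.eye(3)-np.outer(d,d))@(x-o)),1) for o,d in rs]
def onz(r,z): o,d=r; return o+d*(z-o[2])/d[2]
def Rq(q): return R.from_quat([q[1],q[2],q[3],q[0]])
E
python3 - <<'E'
from h import *
np.set_printoptions(precision=4,suppress=True)
P={n:bot.read_camera(n) for n in("scene","top")}
for n,p in P.items():
    cv2.imwrite(f"pics/{n}0.png",p["pixels"][:,:,::-1]); print(n,np.array(p["T"])[:3].round(3).tolist(),np.array(p["camera_matrix"])[0])
for th in["wand_grip","wand_window","cradle","cradle_mouth","jaw_top","jaw","band_jaw","puck","wax_knife","spatula","mouse"]:
    rs=[]
    for n,p in P.items():
        t=bot.tip_of(th,p); print(th,n,[(np.round(a["xy"],1).tolist(),round(a["score"],2)) for a in t[:3]])
        if t: rs.append(ray(p,t[0]["xy"]))
    if len(rs)==2: print("   tri",*tri(rs))
o=bot.get_obs(); print(o)
E
```

```text
scene [[0.822, 0.353, -0.446, 1.037], [0.569, -0.539, 0.621, -0.686], [-0.021, -0.765, -0.644, 0.841]] [401.7929   0.     247.4164]
top [[0.019, -0.993, 0.115, 0.407], [-1.0, -0.019, 0.003, -0.005], [-0.001, -0.115, -0.993, 1.392]] [479.3717   0.     250.5358]
wand_grip scene [([176.4, 359.6], 0.75), ([234.9, 249.9], 0.61)]
wand_grip top [([313.6, 181.1], 0.61)]
   tri [ 0.6068 -0.2876 -0.1945] [np.float64(94.2), np.float64(94.2)]
wand_window scene [([262.2, 241.2], 0.76), ([157.3, 347.8], 0.37)]
wand_window top [([252.6, 159.5], 0.69), ([320.0, 142.7], 0.58)]
   tri [ 0.6532 -0.0286  0.0477] [np.float64(36.3), np.float64(36.3)]
cradle scene [([227.1, 277.2], 0.84)]
cradle top [([309.4, 189.5], 0.56)]
   tri [ 0.6015 -0.1756 -0.0003] [np.float64(3.9), np.float64(3.9)]
cradle_mouth scene [([221.8, 253.0], 0.91)]
cradle_mouth top [([311.0, 195.3], 0.68), ([321.0, 146.0], 0.46)]
   tri [ 0.5784 -0.1683  0.0724] [np.float64(0.7), np.float64(0.7)]
jaw_top scene [([285.0, 174.1], 0.75)]
jaw_top top [([165.0, 211.9], 0.62)]
   tri [0.5258 0.2408 0.0433] [np.float64(0.9), np.float64(0.9)]
ja
[... 767 characters left out ...]
.float64(214.1), np.float64(214.1)]
mouse scene [([296.4, 248.7], 0.97)]
mouse top [([250.6, 157.7], 0.55)]
   tri [0.6988 0.004  0.0032] [np.float64(4.1), np.float64(4.1)]
{'t': 1.2, 'q': array([-1.4111,  0.477 ,  0.0224,  1.5554, -0.0114,  1.1093, -0.0831]), 'joint_vel': array([ 0.0006,  0.0005, -0.0011,  0.0009, -0.001 , -0.001 ,  0.    ]), 'joint_torque': array([ -0.0014, -59.6328,   1.6063, -28.1553,   0.0127,   0.0017,
        -0.    ]), 'eef_pos': array([0.1786, 0.651 , 0.2313]), 'tool_rot': array([0.    , 0.1335, 0.991 , 0.    ]), 'contact_force': array([ 0.5475, -0.0709, -0.4273]), 'torque': array([-0.0695, -0.0329,  0.01  ]), 'grasp_force': 0.0, 'gripper_width': 1.0027596304410946}
```

```bash
python3 - <<'E'
from h import *
np.set_printoptions(precision=4,suppress=True)
P={n:bot.read_camera(n) for n in("scene","top")}
s=P["scene"]["pixels"][150:390,130:370,::-1]; t=P["top"]["pixels"][110:270,100:420,::-1]
cv2.imwrite("pics/s1.png",cv2.resize(s,None,fx=2.5,fy=2.5,interpolation=3)); cv2.imwrite("pics/t1.png",cv2.resize(t,None,fx=2.5,fy=2.5,interpolation=3))
E
```

```text
(no output)
```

View pics/s1.png

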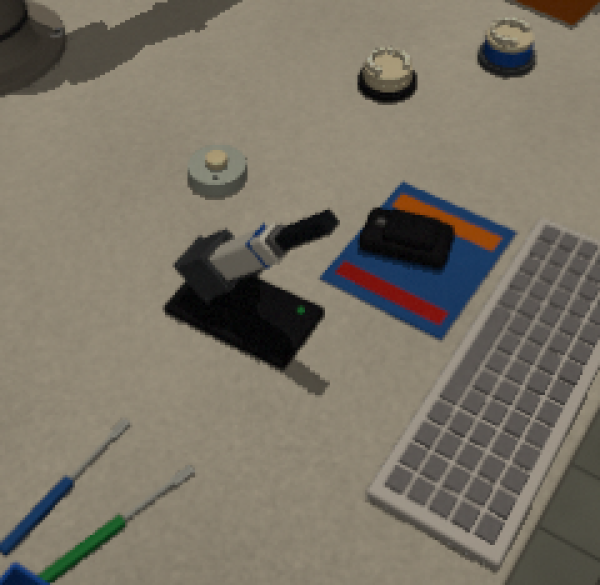

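View pics/t1.png

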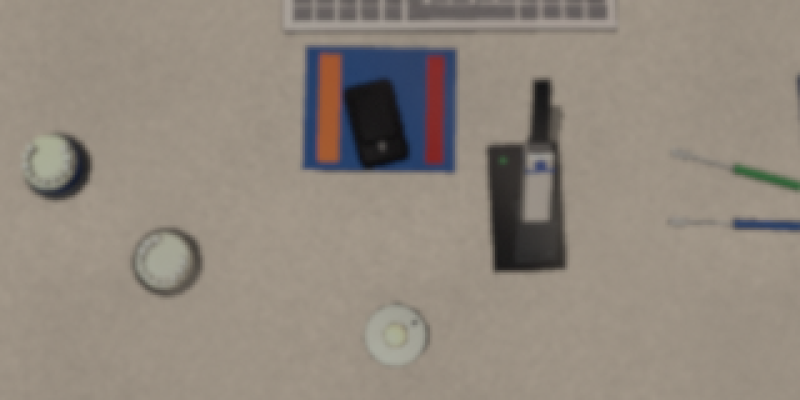

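```bash
cat >> h.py <<'E'
def mats(yaw):
    a=np.array([np.cos(yaw),np.sin(yaw),0]); up=np.array([0,0,1.]); s=2**-.5
    wx=s*(a+up); wz=s*(up-a); return a,wx,np.cross(wz,wx),wz
def goto(pos,Rt,o=None):
    o=o or bot.get_obs(); Rc=Rq(o["tool_rot"]).as_matrix()
    print("turn",R.from_matrix(Rc.T@Rt).as_rotvec().round(4).tolist(),"shift",(1000*Rc.T@(pos-o["eef_pos"])).round(1).tolist())
def proj(p,X):
    T=np.linalg.inv(np.array(p["T"])); return cv2.projectPoints(np.array([X],float),cv2.Rodrigues(T[:3,:3])[0],T[:3,3],p["camera_matrix"],np.array(p["distortion"],float))[0][0,0]
E
python3 - <<'E'
from h import *
np.set_printoptions(precision=4,suppress=True)
obs=[]
for k in range(3):
  P={n:bot.read_camera(n) for n in("scene","top")}
  for th in["wand_grip","wand_window","cradle","cradle_mouth"]:
    for n,p in P.items():
        for t in bot.tip_of(th,p): obs.append((th,n,p,np.array(t["xy"])))
def pts(v):
    a,wx,wy,wz=mats(v[2]); c=np.array([v[0],v[1],0]); g=c+.014*a+[0,0,.109]
    return dict(wand_grip=g,wand_window=g+.106*wx-.008*wz,cradle=c,cradle_mouth=g-.045*wx)
f=lambda v,O:np.concatenate([proj(p,pts(v)[th])-xy for th,n,p,xy in O])
v0=[.6,-.17,0]
O=[o for o in obs if np.linalg.norm(f(v0,[o]))<22]
s=least_squares(f,v0,args=(O,),loss="soft_l1"); print(s.x,len(O))
for o in O: print(o[0],o[1],f(s.x,[o]).round(1))
a,wx,wy,wz=mats(s.x[2]); g=pts(s.x)["wand_grip"]; print(g,wx,wy,wz)
Rt=np.c_[wx,-wy,-wz]; Rt2=np.c_[-wx,wy,-wz]
q=bot.get_obs(); Rc=Rq(q["tool_rot"]).as_matrix(); print(Rc)
for M in(Rt,Rt2):goto(np.array([.5,.3,.33]),M)
E
```

```text
[ 0.5997 -0.1697  0.047 ] 24
wand_grip scene [-1.5  0. ]
wand_grip top [1.  1.1]
wand_window scene [-4.2  1. ]
wand_window top [-3.9  2.5]
cradle scene [-1.8 -0.8]
cradle top [-3.6 -1.5]
cradle_mouth scene [1.1 1.3]
cradle_mouth top [ 0.2 -2.2]
wand_grip scene [-4.7  0.3]
wand_grip top [-2.7 -0.3]
wand_window scene [-2.8 -0.5]
wand_window top [-4.9  2.2]
cradle scene [-0.3  0.5]
cradle top [-0.4 -1.8]
cradle_mouth scene [ 2.  -0.5]
cradle_mouth top [-0.2 -1.5]
wand_grip scene [-3.3  1.9]
wand_grip top [-1.4 -0.9]
wand_grip top [ 4.5 -9.7]
wand_window scene [-3.6  2. ]
wand_window top [-4.6  2.5]
cradle scene [ 3.1 -1.7]
cradle_mouth scene [2.9 0.8]
cradle_mouth top [ 0.9 -1.1]
[ 0.6137 -0.169   0.109 ] [0.7063 0.0332 0.7071] [-0.047   0.9989  0.    ] [-0.7063 -0.0332  0.7071]
[[-0.9644  0.2646 -0.    ]
 [ 0.2646  0.9644  0.    ]
 [ 0.      0.     -1.    ]]
turn [-1.089, 0.1728, 2.6291] shift [-402.8, -253.4, -98.7]
turn [-0.1236, -0.7788, -0.2984] shift [-402.8, -253.4, -98.7]
```

Request:
jog_arm(
  motion=[
    [-0.12, -0.78, -0.3, -403, -253, -99, 85],
    [-0.12, -0.78, -0.3, -403, -253, -99, 85],
    [-0.12, -0.78, -0.3, -403, -253, -99, 85],
    [-0.12, -0.78, -0.3, -403, -253, -99, 85],
    [-0.12, -0.78, -0.3, -403, -253, -99, 85],
    [-0.12, -0.78, -0.3, -403, -253, -99, 85],
    [-0.12, -0.78, -0.3, -403, -253, -99, 85],
    [-0.12, -0.78, -0.3, -403, -253, -99, 85],
    [-0.12, -0.78, -0.3, -403, -253, -99, 85],
  ],
)

```text
t: 3.92
eef_pos: [0.5027, 0.2961, 0.3314]
tool_rot: [0.383, -0.018, 0.923, 0.007]
contact_force: [-0.1, 0.1, -0.2]
gripper_width: 0.997
grasp_force: 0.0
```

```bash
python3 - <<'E'
from h import *
np.set_printoptions(precision=4,suppress=True)
p=bot.read_camera("top"); im=p["pixels"]; cv2.imwrite("pics/t2.png",im[:,:,::-1])
for c in[(295.2,168.4),(298,218.4),(326.4,216.8),(323.6,168)]: print(onz(ray(p,c),.012))
# handle rows: white; tip rows: dark ; sub-row centroid
hsv=cv2.cvtColor(im,cv2.COLOR_RGB2HSV)
for r in range(140,222,4): print(r,im[r,292:332].mean(1).astype(int).tolist())
q=bot.get_obs(); print(q["q"],q["eef_pos"])
E
```

```text
[ 0.6642 -0.1296  0.012 ]
[ 0.5177 -0.1388  0.012 ]
[ 0.5238 -0.2213  0.012 ]
[ 0.6671 -0.2131  0.012 ]
140 [153, 153, 155, 154, 155, 154, 154, 153, 153, 153, 153, 153, 154, 154, 153, 153, 153, 153, 154, 153, 150, 147, 144, 143, 142, 141, 140, 141, 147, 152, 154, 155, 157, 158, 157, 156, 155, 155, 155, 155]
144 [152, 154, 154, 152, 151, 150, 150, 150, 152, 152, 151, 150, 150, 151, 150, 151, 152, 155, 155, 150, 128, 85, 43, 28, 25, 25, 30, 56, 96, 133, 150, 154, 154, 154, 153, 153, 154, 155, 155, 155]
148 [152, 152, 152, 152, 151, 150, 150, 150, 151, 152, 153, 153, 151, 151, 152, 154, 156, 156, 156, 151, 127, 81, 40, 28, 27, 28, 31, 56, 98, 135, 152, 155, 156, 157, 157, 156, 155, 156, 156, 154]
152 [149, 150, 150, 150, 150, 152, 152, 152, 152, 153, 154, 155, 154, 154, 153, 152, 153, 153, 151, 140, 111, 69, 38, 31, 30, 29, 33, 51, 83, 109, 119, 125, 137, 148, 153, 154, 155, 156, 156, 157]
156 [151, 150, 150, 151, 151, 152, 152, 152, 153, 153, 154, 154, 154, 155, 156, 157, 156, 155, 151, 136, 101, 60, 38, 34, 33, 33, 37, 50, 71, 88, 94, 97, 109, 132, 148, 154, 154, 154, 154, 153]
160 [1
[... 2338 characters left out ...]
 60, 61, 62, 63, 61, 56, 61, 80, 114, 141, 151, 154, 155, 156]
212 [155, 154, 154, 154, 135, 88, 42, 29, 29, 29, 29, 30, 32, 36, 43, 46, 46, 46, 47, 49, 49, 49, 48, 50, 53, 54, 56, 59, 59, 59, 55, 52, 54, 71, 107, 140, 153, 157, 157, 157]
216 [153, 153, 155, 154, 136, 94, 49, 30, 30, 29, 29, 30, 30, 32, 32, 32, 32, 33, 34, 35, 36, 36, 39, 40, 42, 45, 46, 48, 50, 52, 55, 58, 62, 79, 114, 145, 156, 158, 158, 157]
220 [155, 154, 155, 155, 153, 150, 146, 148, 152, 153, 153, 154, 153, 152, 152, 154, 155, 152, 150, 149, 150, 150, 151, 153, 155, 155, 155, 154, 155, 156, 157, 156, 155, 155, 155, 156, 157, 157, 157, 157]
[-1.3899 -0.0238  0.4128  2.1924  1.0357  0.7343 -0.0818] [0.5012 0.2986 0.3309]
```

```bash
python3 - <<'E'
from h import *
np.set_printoptions(precision=4,suppress=True)
p=bot.read_camera("top")
F=[onz(ray(p,c),.012) for c in[(295.15,184),(325.0,196),(295.95,196),(325.3,204),(294.9,176),(324.1,176)]]
print("foot",np.array(F))
for yaw,c in((.06,[.597,-.172,0]),):
    a,wx,wy,wz=mats(yaw); g=np.array(c)+.014*a+[0,0,.109]; print("g",g)
    for px,h in(((316.4,148),.008),((314.7,184),.016),((313.9,196),.016),((315.6,176.3),.017),((314.5,199),.016)):
        o,d=ray(p,px); P=g+h*wz; X=o+d*((P-o)@wz)/(d@wz); print(px,X,"along",(X-g)@wx,"lat",(X-g)@wy)
J=[]
for n in("scene","top"):
    p=bot.read_camera(n); t=bot.tip_of("jaw_top",p); J.append(ray(p,t[0]["xy"])); print(onz(J[-1],.044))
E
```

```text
foot [[ 0.618  -0.1297  0.012 ]
 [ 0.5845 -0.2171  0.012 ]
 [ 0.5828 -0.1323  0.012 ]
 [ 0.5611 -0.218   0.012 ]
 [ 0.6416 -0.1288  0.012 ]
 [ 0.6434 -0.2145  0.012 ]]
g [ 0.611  -0.1712  0.109 ]
(316.4, 148) [ 0.6845 -0.1673  0.194 ] along 0.11217054528511083 lat -0.0005183406461724614
(314.7, 184) [ 0.6022 -0.1723  0.1228] along 0.0034776885149628966 lat -0.0006452051188943003
(313.9, 196) [ 0.5734 -0.174   0.0939] along -0.037329021345736194 lat -0.0006010974203506684
(315.6, 176.3) [ 0.6199 -0.1722  0.1419] along 0.029526857478140472 lat -0.0015476355094480652
(314.5, 199) [ 0.566  -0.1767  0.0864] along -0.04789650192654239 lat -0.0028134597171799946
[0.5145 0.2477 0.044 ]
[0.5278 0.2421 0.044 ]
```

```bash
cat >> h.py <<'E'
YAW=.06; a,wx,wy,wz=mats(YAW); G=np.array([.611,-.172,.109]); RT=np.c_[-wx,wy,-wz]
E
python3 -c "
from h import *
goto(G+.12*wz,RT)"
```

```text
turn [-0.0106, 0.0004, -0.0042] shift [95.7, -478.9, 100.0]
```

Request:
jog_arm(
  motion=[
    [-0.011, 0, -0.004, 96, -479, 100, 75],
    [-0.011, 0, -0.004, 96, -479, 100, 75],
    [-0.011, 0, -0.004, 96, -479, 100, 75],
    [-0.011, 0, -0.004, 96, -479, 100, 75],
    [-0.011, 0, -0.004, 96, -479, 100, 75],
    [-0.011, 0, -0.004, 96, -479, 100, 75],
    [-0.011, 0, -0.004, 96, -479, 100, 75],
    [-0.011, 0, -0.004, 96, -479, 100, 75],
    [-0.011, 0, -0.004, 96, -479, 100, 75],
    [-0.011, 0, -0.004, 96, -479, 100, 75],
  ],
)

```text
t: 5.48
eef_pos: [0.5459, -0.0762, 0.2626]
tool_rot: [0.386, -0.027, 0.922, 0.01]
contact_force: [0.6, -0.8, 1.9]
gripper_width: 0.879
grasp_force: 0.0
```

```bash
python3 -c "
from h import *
goto(G-.019*wz,RT); o=bot.get_obs(); print(o['eef_pos'],G+.12*wz,o['q'])"
```

```text
turn [-0.0034, 0.008, 0.0008] shift [68.2, -98.9, 169.3]
[ 0.54586657 -0.0762484   0.26262812] [ 0.52629988 -0.17708811  0.19385281] [-1.14988036 -0.28823768  1.12978329  2.43304631  1.4158806   0.17027119
  0.36132057]
```

```bash
cat >> h.py <<'E'
th=np.radians(25); tz=-(np.cos(th)*wz+np.sin(th)*wx); tx=-(np.cos(th)*wx-np.sin(th)*wz); RT=np.c_[tx,wy,tz]
E
python3 -c "
from h import *
print(np.linalg.det(RT),G+.019*tz-.11*tz,tz)
goto(G-.091*tz,RT);"
```

```text
1.0000000000000004 [ 0.57993217 -0.17386631  0.19451203] [ 0.34140469  0.0205089  -0.93969262]
turn [-0.0035, 0.4444, 0.0001] shift [28.9, -99.2, 68.2]
```

Request:
jog_arm(
  motion=[
    [0, 0.15, 0, 5, -10, 10, 75],
    [0, 0.3, 0, 15, -40, 30, 75],
    [0, 0.44, 0, 25, -80, 60, 75],
    [0, 0.444, 0, 29, -99, 68, 70],
    [0, 0.444, 0, 29, -99, 68, 65],
    [0, 0.444, 0, 29, -99, 68, 65],
  ],
)

```text
t: 6.22
eef_pos: [0.5178, -0.1505, 0.2428]
tool_rot: [0.187, -0.026, 0.982, -0.004]
contact_force: [0.5, 0.7, -0.6]
gripper_width: 0.763
grasp_force: 0.0
```

```bash
python3 -c "
from h import *
o=bot.get_obs(); print(o['q'],o['t'])
goto(G-.091*tz,RT);goto(G+.019*tz,RT)
for n in('scene','top'):
  p=bot.read_camera(n); c=proj(p,G).astype(int); im=p['pixels'][c[1]-75:c[1]+75,c[0]-75:c[0]+75,::-1]
  cv2.imwrite(f'pics/{n}3.png',cv2.resize(im,None,fx=4,fy=4))
cv2.imwrite('pics/c3.png',np.hstack([cv2.resize(cv2.imread(f'pics/{n}3.png'),(400,400)) for n in('scene','top')]))
"
```

```text
[-1.3890289  -0.33589446  1.45408006  2.1824077   0.47747448  0.6647766
  1.41625777] 6.225
turn [-0.021, 0.0259, -0.0034] shift [-38.8, -25.6, 67.7]
turn [-0.021, 0.0259, -0.0034] shift [-36.0, -23.3, 177.7]
```

View pics/c3.png

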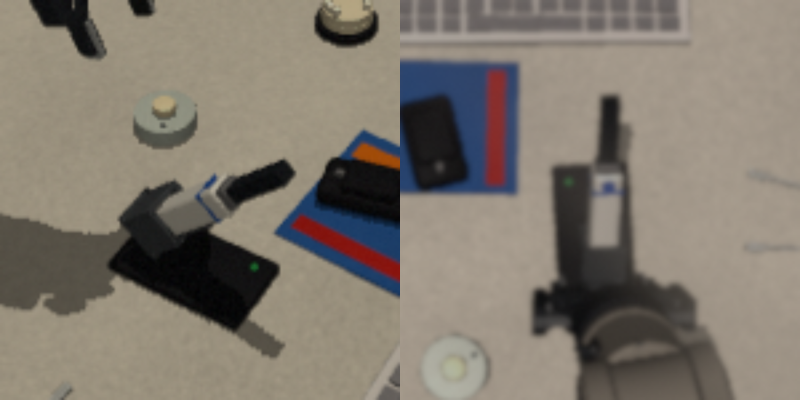

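```bash
cat > k.py <<'E'
from h import *
import itertools
D=[([-1.4111,.477,.0224,1.5554,-.0114,1.1093,-.0831],[.1786,.651,.2313],[0,.1335,.991,0]),
([-1.3899,-.0238,.4128,2.1924,1.0357,.7343,-.0818],[.5012,.2986,.3309],[.383,-.018,.923,.007]),
([-1.14988,-.28824,1.12978,2.43305,1.41588,.17027,.36132],[.54587,-.07625,.26263],[.386,-.027,.922,.01])]
o=bot.get_obs(); D.append((o['q'],o['eef_pos'],o['tool_rot']))
def fk(q,s,v):
    Rm=R.from_euler('z',v[0]+s[0]*q[0]); p=np.array([0,0,v[1]])
    p=p+Rm.apply([v[5],0,0]); Rm=Rm*R.from_euler('y',q[1])*R.from_euler('z',s[1]*q[2]); p=p+Rm.apply([v[6],0,v[2]])
    Rm=Rm*R.from_euler('y',q[3]); p=p+Rm.apply([v[7],0,0]); Rm=Rm*R.from_euler('z',s[2]*q[4]); p=p+Rm.apply([0,0,v[3]])
    Rm=Rm*R.from_euler('y',q[5]); p=p+Rm.apply([v[8],0,0]); Rm=Rm*R.from_euler('z',s[3]*q[6]+v[9]); p=p+Rm.apply([0,0,v[4]]); return p,Rm
def res(v,s): 
    r=[]
    for q,p,t in D:
        P,M=fk(q,s,v); r+=list(P-p)+list(.3*(M.inv()*Rq(t)).as_rotvec())
    return np.array(r+list(1e-3*v[5:9]))
if __name__=="__main__":
  best=[]
  for s in itertools.product([1,-1],repeat=4):
    for b in(0,1.57,3.14,-1.57):
     for e in(0,3.14,1.57,-1.57):
      z=least_squares(res,[b,.35,.4,.4,.3,0,0,0,0,e],args=(s,)); best.append((z.cost,s,z.x.round(4).tolist()))
  best.sort(key=lambda x:x[0]); [print(b) for b in best[:3]]
E
python3 k.py
```

```text
(np.float64(0.0003995407598245792), (-1, -1, -1, -1), [-0.0728, 0.3677, 0.512, 0.5287, 0.3422, -0.0167, 0.0014, 0.0152, 0.0095, 1.5113])
(np.float64(0.0003995407598245804), (-1, -1, -1, -1), [-0.0728, 0.3677, 0.512, 0.5287, 0.3422, -0.0167, 0.0014, 0.0152, 0.0095, 1.5113])
(np.float64(0.0003995407598245821), (-1, -1, -1, -1), [-0.0728, 0.3677, 0.512, 0.5287, 0.3422, -0.0167, 0.0014, 0.0152, 0.0095, 1.5113])
```

```bash
cat >> k.py <<'E'
S=(-1,-1,-1,-1); V=np.array([-0.0728, 0.3677, 0.512, 0.5287, 0.3422, -0.0167, 0.0014, 0.0152, 0.0095, 1.5113])
LO=np.array([-2.96,-.34,-1.41,.24,-1.37,.17,-2.96]); HI=np.array([2.96,2.1,1.46,2.44,4.51,1.92,2.96])
def err(q,p,M): P,N=fk(q,S,V); return np.r_[p-P,(M*N.inv()).as_rotvec()]
def jac(q):
    P,N=fk(q,S,V); J=[]
    for i in range(7):
        d=np.array(q,float); d[i]+=1e-5; A,B=fk(d,S,V); J.append(np.r_[(A-P),(B*N.inv()).as_rotvec()]/1e-5)
    return np.array(J).T
def track(q,p,M,n=40,W=np.ones(7),null=0,ref=None):
    q=np.array(q,float); P0,N0=fk(q,S,V); rv=(N0.inv()*M).as_rotvec()
    for k in range(1,n+1):
        pk=P0+(p-P0)*k/n; Mk=N0*R.from_rotvec(rv*k/n)
        for _ in range(3):
            J=jac(q); Ji=np.diag(1/W)@J.T@np.linalg.inv(J@np.diag(1/W)@J.T+1e-6*np.eye(6)); dq=Ji@err(q,pk,Mk)
            if ref is not None: dq+=null*(np.eye(7)-Ji@J)@(ref-q)
            q=np.clip(q+dq,LO,HI)
    return q
E
python3 - <<'E'
from k import *
np.set_printoptions(precision=3,suppress=True)
q0=D[0][0]
for i in(1,2,3):
    print(i,"obs",np.array(D[i][0])); 
    for nm,kw in(("pinv",{}),("mid",dict(null=.05,ref=(LO+HI)/2)),("home",dict(null=.05,ref=np.array(D[0][0])))):
        q=track(D[i-1][0],np.array(D[i][1]),Rq(D[i][2]),**kw); print(nm,q,np.linalg.norm(err(q,np.array(D[i][1]),Rq(D[i][2]))))
# feasibility
from scipy.optimize import minimize
def ik(p,M,q0):
    z=least_squares(lambda q:np.r_[err(q,p,M)*100,.02*(q-q0)[2]*5],np.clip(q0,LO+1e-3,HI-1e-3),bounds=(LO,HI)); return z.x,np.abs(err(z.x,p,M)).max()
for nm,p in(("pre",G-.091*tz),("grasp",G+.019*tz),("draw",G+.019*tz+.09*wx)):
  for th_ in(0,25,45):
    t=np.radians(th_); z_=-(np.cos(t)*wz+np.sin(t)*wx); x_=-(np.cos(t)*wx-np.sin(t)*wz)
    for sg in(1,-1):
      pp=p-.019*tz+.019*z_ if nm!="pre" else G-.091*z_
      M=R.from_matrix(np.c_[sg*x_,sg*wy,z_]); print(nm,th_,sg,*ik(pp,M,np.array([.25,.2,0,2,0.1,.7,1.5*sg])))
E
```

```text
1 obs [-1.39  -0.024  0.413  2.192  1.036  0.734 -0.082]
pinv [-1.284 -0.044  0.332  2.202  1.037  0.675 -0.069] 2.6808167919225365e-12
mid [-0.463 -0.048 -0.439  2.203  0.993  0.623 -0.015] 4.616893945209385e-07
home [-1.199 -0.042  0.253  2.201  1.032  0.669 -0.064] 2.6769746350026073e-07
2 obs [-1.15  -0.288  1.13   2.433  1.416  0.17   0.361]
pinv [-1.182 -0.34   1.189  2.432  1.257  0.17   0.583] 0.029824481456272013
mid [-1.127 -0.323  1.155  2.428  1.086  0.17   0.737] 0.04678988194055075
home [-1.088 -0.297  1.13   2.425  0.919  0.17   0.895] 0.07082349785186744
3 obs [-1.389 -0.336  1.454  2.183  0.477  0.666  1.418]
pinv [-1.406 -0.34   1.46   2.181  0.445  0.655  1.472] 0.035026254586578535
mid [-1.427 -0.34   1.46   2.182  0.594  0.701  1.345] 0.10112540695292348
home [-1.417 -0.34   1.46   2.181  0.514  0.674  1.413] 0.053246766798414905
pre 0 1 [-1.079 -0.277  1.46   2.409 -0.897  0.17   2.96 ] 0.06261906552956331
pre 0 -1 [ 1.671  0.373 -1.179  2.365 -1.37   0.17   0.447] 0.018940734699638445
pre 25 1 [ 0.304  0.239 -0.     2.016 -0.265  0.584  2.147] 2.275957200481571
[... 554 characters left out ...]
6 -0.919] 2.5760643618255585e-16
grasp 45 1 [ 0.202  0.572 -0.     1.732  0.     0.837  1.846] 7.65231824369712e-14
grasp 45 -1 [ 0.202  0.572 -0.     1.732  0.     0.837 -1.296] 3.1086244689504383e-15
draw 0 1 [ 0.918  0.417 -0.628  2.041 -0.952  0.17   2.96 ] 0.04255573983010158
draw 0 -1 [ 0.862  0.427 -0.556  2.072 -1.37   0.17   0.241] 0.025786038368006137
draw 25 1 [ 0.231  0.442 -0.     1.825 -0.232  0.559  2.052] 1.1102230246251565e-16
draw 25 -1 [ 0.231  0.442 -0.     1.825 -0.232  0.559 -1.09 ] 4.432218481120742e-16
draw 45 1 [ 0.172  0.586 -0.     1.554  0.     1.002  1.816] 1.3694905354340225e-13
draw 45 -1 [ 0.172  0.586 -0.     1.554  0.     1.002 -1.326] 1.5965681646286674e-13
```

```bash
cat > s.py <<'E'
from k import *
np.set_printoptions(precision=2,suppress=True)
def tool(yaw,tilt,sg): # tool z tilted outward (heading) by tilt from down; x = -sg*heading-ish
    h=np.array([np.cos(yaw),np.sin(yaw),0]); z=np.sin(tilt)*h-np.cos(tilt)*np.array([0,0,1]); y=sg*np.array([-np.sin(yaw),np.cos(yaw),0]); return np.c_[np.cross(y,z),y,z]
J=np.array([.525,.2415,.044])
def plan(q,via,sg,th,hy,n=12):
    t=np.radians(45)-th; M=tool(YAW,t,sg); z=M[:,2]; Q=[];E=0
    h=np.array([np.cos(hy),np.sin(hy),0]); Mf=tool(hy,-th,sg); gf=J-.106*h+[0,0,.048]
    gr=G+.019*z
    pts=via+[(G-.091*z,M),(gr,M),(gr+.1*wx,M),(gr+.1*wx+[-.06,.02,.1],tool(YAW,t/2-th/2,sg)),(gf+[0,0,.16]+.019*Mf[:,2],Mf),(gf+.019*Mf[:,2],Mf)]
    for p,m in pts:
        q=track(q,p,R.from_matrix(m),n=n); Q.append(q); E=max(E,np.abs(err(q,p,R.from_matrix(m))).max())
    return np.array(Q),E
def margin(Q): return np.minimum(Q-LO,HI-Q).min()
E
cat > s2.py <<'E'
from s import *
import time
q0=bot.get_obs()["q"]; rng=np.random.default_rng(0); t0=time.time(); B=[]
import sys
while time.time()-t0<400:
    via=[];desc=[]
    for k in range(rng.integers(1,3)):
        az,r,zz,yw,sg=rng.uniform(-.4,1.2),rng.uniform(.5,.85),rng.uniform(.3,.45),rng.uniform(-.6,.6),1
        ti=rng.uniform(-.3,.4); desc.append(np.round([az,r,zz,yw,ti],2)); via.append((np.array([r*np.cos(az),r*np.sin(az),zz]),tool(az+yw,ti,1)))
    hy=rng.choice([0,.25,.5]); th_=np.radians(rng.choice([20,25,30]))
    Q,E=plan(q0,via,1,th_,hy,8)
    if E<.004: B.append((margin(Q[len(via)-1:]),desc,hy,np.degrees(th_),Q))
B.sort(key=lambda b:-b[0]); print(len(B))
for b in B[:4]: print(b[0],b[1],b[2],b[3]); print(b[4])
E
python3 s2.py
```

```text
291
0.381343557664364 [array([ 0.68,  0.81,  0.41,  0.4 , -0.07]), array([1.1 , 0.57, 0.3 , 0.28, 0.26])] 0.25 29.999999999999996
[[-0.8   0.7   0.07  0.86 -0.02  1.65  1.92]
 [-1.01  0.07 -0.11  1.94 -0.1   0.88  1.9 ]
 [-0.29  0.33  0.63  1.94 -0.45  0.74  2.25]
 [-0.18  0.53  0.51  1.93 -0.65  0.59  2.4 ]
 [-0.25  0.53  0.57  1.75 -0.56  0.75  2.24]
 [-0.36  0.55  0.68  1.51 -0.3   1.32  2.01]
 [-0.89  0.49  0.5   1.7  -0.26  1.54  1.54]
 [-0.84  0.71  0.45  1.75 -0.35  1.29  1.61]]
0.37737403893885846 [array([ 1.12,  0.58,  0.34, -0.6 ,  0.18]), array([0.52, 0.76, 0.3 , 0.2 , 0.19])] 0.0 29.999999999999996
[[-1.53  0.14  0.28  1.79  0.09  1.07  0.82]
 [-0.9   0.48  0.45  1.45 -0.29  1.08  1.9 ]
 [-0.36  0.35  0.71  1.94 -0.5   0.75  2.28]
 [-0.23  0.54  0.57  1.93 -0.7   0.61  2.44]
 [-0.3   0.55  0.64  1.75 -0.61  0.77  2.28]
 [-0.41  0.58  0.76  1.52 -0.34  1.33  2.04]
 [-0.96  0.51  0.61  1.72 -0.41  1.54  1.38]
 [-0.9   0.73  0.54  1.76 -0.52  1.31  1.49]]
0.3768288024059421 [array([-0.03,  0.74,  0.4 , -0.37,  0.38]), array([ 0.67,  0.69,  0.43, -0.02,  0.03])] 0.0 29.999999
[... 163 characters left out ...]
8  1.93 -0.71  0.61  2.44]
 [-0.3   0.55  0.65  1.75 -0.61  0.77  2.28]
 [-0.41  0.58  0.76  1.52 -0.34  1.33  2.04]
 [-0.96  0.51  0.62  1.72 -0.41  1.54  1.38]
 [-0.9   0.73  0.55  1.76 -0.52  1.32  1.49]]
0.37564462550227096 [array([ 0.65,  0.85,  0.3 , -0.42,  0.14]), array([-0.25,  0.82,  0.34, -0.22,  0.35])] 0.0 29.999999999999996
[[-1.11  0.73  0.63  1.13 -0.38  1.26  1.27]
 [-0.47  0.6   0.89  1.41 -0.48  0.99  1.56]
 [-0.36  0.35  0.72  1.94 -0.51  0.75  2.29]
 [-0.24  0.54  0.58  1.93 -0.71  0.61  2.45]
 [-0.31  0.55  0.65  1.75 -0.62  0.77  2.29]
 [-0.42  0.58  0.77  1.52 -0.35  1.33  2.04]
 [-0.96  0.51  0.62  1.72 -0.41  1.54  1.38]
 [-0.9   0.73  0.55  1.76 -0.53  1.32  1.49]]
```

```bash
python3 - <<'E'
from s import *
q0=bot.get_obs()["q"]
for v in([],[(-.05,.75,.4,.06,.3)],[(.1,.75,.35,.06,.3)],[(.5,.72,.4,.06,.3)],[(-.05,.75,.4,-.3,.3)]):
  for t in(25,):
    via=[(np.array([r*np.cos(a),r*np.sin(a),z]),tool(yw,ti,1)) for a,r,z,yw,ti in v]
    Q,E=plan(q0,via,1,np.radians(t),0.1,10); print(v,t,E,margin(Q[len(v):]));print(Q)
E
```

```text
[] 25 0.9766572653151281 0.0
[[-1.75 -0.34  1.46  2.15  0.55  0.6   1.44]
 [-2.12 -0.34  1.46  2.27  0.71  0.33  1.39]
 [-2.02 -0.34  1.46  2.13  0.61  0.53  1.4 ]
 [-2.12 -0.34  1.46  1.85  0.55  1.21  1.34]
 [-2.8  -0.34  1.46  1.96  0.27  1.36  0.84]
 [-2.96 -0.34  1.46  2.24  0.29  0.99  1.02]]
[(-0.05, 0.75, 0.4, 0.06, 0.3)] 25 0.9766572822034832 0.0
[[-2.23 -0.34  1.46  1.64  0.62  1.13  1.17]
 [-1.74 -0.34  1.46  2.16  0.58  0.6   1.41]
 [-2.14 -0.34  1.46  2.26  0.72  0.33  1.38]
 [-2.01 -0.34  1.46  2.13  0.61  0.53  1.4 ]
 [-2.12 -0.34  1.46  1.85  0.55  1.21  1.34]
 [-2.8  -0.34  1.46  1.96  0.27  1.36  0.84]
 [-2.96 -0.34  1.46  2.24  0.29  0.99  1.02]]
[(0.1, 0.75, 0.35, 0.06, 0.3)] 25 0.9766573352138243 0.0
[[-2.41 -0.34  1.46  1.74  0.69  1.05  0.96]
 [-1.74 -0.34  1.46  2.16  0.59  0.6   1.4 ]
 [-2.14 -0.34  1.46  2.26  0.73  0.33  1.38]
 [-2.01 -0.34  1.46  2.13  0.61  0.53  1.4 ]
 [-2.12 -0.34  1.46  1.85  0.55  1.21  1.34]
 [-2.8  -0.34  1.46  1.96  0.27  1.36  0.84]
 [-2.96 -0.34  1.46  2.24  0.29  0.99  1.02]]
[(0.5, 0.72, 0.4, 0.06, 0.3)] 25 7.82592721800413e-10 0.21819663198051442
[[-1.54  0.53  1.24  1.53 -0.46  1.15  1.35]
 [-0.6   0.39  1.02  2.03 -0.78  0.72  2.53]
 [-0.4   0.59  0.8   2.   -1.06  0.62  2.74]
 [-0.48  0.61  0.89  1.82 -0.92  0.77  2.52]
 [-0.61  0.65  1.07  1.59 -0.56  1.3   2.19]
 [-1.28  0.6   1.02  1.77 -0.52  1.54  1.6 ]
 [-1.17  0.81  0.87  1.82 -0.68  1.32  1.72]]
[(-0.05, 0.75, 0.4, -0.3, 0.3)] 25 0.976657270176474 0.0
[[-2.29 -0.34  1.46  1.64  0.73  1.19  0.73]
 [-1.75 -0.34  1.46  2.16  0.61  0.61  1.38]
 [-2.13 -0.34  1.46  2.27  0.74  0.33  1.37]
 [-2.01 -0.34  1.46  2.13  0.61  0.53  1.39]
 [-2.12 -0.34  1.46  1.85  0.55  1.21  1.34]
 [-2.8  -0.34  1.46  1.96  0.27  1.36  0.84]
 [-2.96 -0.34  1.46  2.24  0.29  0.99  1.02]]
```

```bash
python3 - <<'E'
from s import *
q0=bot.get_obs()["q"]
for v in([(.68,.8,.4,1.0,0)],[(.68,.72,.4,.7,0)],[(.9,.7,.4,.9,0)]):
    via=[(np.array([r*np.cos(a),r*np.sin(a),z]),tool(yw,ti,1)) for a,r,z,yw,ti in v]
    Q,E=plan(q0,via,1,np.radians(25),0.1,10); print(v,E,margin(Q[len(v):]));print(Q)
    goto(*via[0])
E
```

```text
[(0.68, 0.8, 0.4, 1.0, 0)] 0.976657325307088 0.0
[[-2.96 -0.34  1.46  1.36  0.76  1.56  1.31]
 [-1.81 -0.34  1.46  2.13  0.55  0.6   1.45]
 [-2.03 -0.34  1.46  2.3   0.71  0.33  1.38]
 [-2.01 -0.34  1.46  2.13  0.61  0.53  1.39]
 [-2.12 -0.34  1.46  1.85  0.55  1.21  1.34]
 [-2.8  -0.34  1.46  1.96  0.27  1.36  0.84]
 [-2.96 -0.34  1.46  2.24  0.29  0.99  1.02]]
turn [-0.1939, 0.3361, -0.9355] shift [-189.7, 644.6, -107.6]
[(0.68, 0.72, 0.4, 0.7, 0)] 1.0412868625079424e-09 0.15008464937399957
[[-1.48  0.75  1.26  1.27 -0.7   1.59  1.95]
 [-0.72  0.48  1.19  2.04 -0.92  0.79  2.63]
 [-0.52  0.67  0.95  2.   -1.18  0.71  2.81]
 [-0.58  0.69  1.04  1.82 -1.04  0.84  2.59]
 [-0.68  0.73  1.2   1.59 -0.67  1.35  2.27]
 [-1.38  0.72  1.2   1.77 -0.63  1.61  1.71]
 [-1.27  0.92  1.03  1.83 -0.8   1.4   1.8 ]]
turn [-0.1387, 0.3542, -0.6392] shift [-129.2, 597.4, -130.4]
[(0.9, 0.7, 0.4, 0.9, 0)] 3.2682032373627674e-08 0.203585548787113
[[-1.58  0.54  0.91  1.32 -0.42  1.48  1.78]
 [-0.63  0.41  1.05  2.03 -0.81  0.73  2.55]
 [-0.43  0.61  0.83  2.   -1.08  0.64  2.76]
 [-0.5   0.62  0.92  1.82 -0.94  0.78  2.53]
 [-0.63  0.66  1.1   1.59 -0.58  1.31  2.21]
 [-1.3   0.62  1.06  1.77 -0.54  1.55  1.62]
 [-1.19  0.83  0.91  1.82 -0.71  1.34  1.73]]
turn [-0.1755, 0.3428, -0.8368] shift [-18.3, 699.1, -175.8]
```

```bash
python3 - <<'E'
from s import *
q0=bot.get_obs()["q"]
for p,M in((np.array(D[1][1]),Rq(D[1][2]).as_matrix()),(np.array([.45,.45,.3]),tool(.78,0,1)),(np.array([.42,.36,.3]),tool(.3,0.2,1))):
    q=track(q0,p,R.from_matrix(M),n=10); print(q,np.abs(err(q,p,R.from_matrix(M))).max()); goto(p,M)
E
```

```text
[-1.07 -0.04  0.13  2.2   1.03  0.66 -0.06] 1.8448174498447711e-09
turn [-0.0085, -0.4131, 0.0188] shift [-41.4, 447.7, -87.7]
[-1.64  0.53  1.04  1.61 -0.47  1.28  1.84] 1.3013835551180574e-09
turn [-0.1534, 0.35, -0.7183] shift [9.5, 601.9, -77.4]
[-1.62  0.11  0.8   1.94  0.01  0.95  1.06] 2.1105602248522315e-10
turn [-0.0882, 0.1702, -0.2353] shift [42.2, 513.6, -88.5]
```

Request:
jog_arm(
  motion=[
    [-0.01, -0.41, 0.02, -41, 448, -88, 65],
    [-0.01, -0.41, 0.02, -41, 448, -88, 65],
    [-0.01, -0.41, 0.02, -41, 448, -88, 65],
    [-0.01, -0.41, 0.02, -41, 448, -88, 65],
    [-0.01, -0.41, 0.02, -41, 448, -88, 65],
    [-0.01, -0.41, 0.02, -41, 448, -88, 65],
    [-0.01, -0.41, 0.02, -41, 448, -88, 65],
    [-0.01, -0.41, 0.02, -41, 448, -88, 65],
    [-0.01, -0.41, 0.02, -41, 448, -88, 65],
  ],
)

```text
t: 7.45
eef_pos: [0.5015, 0.2858, 0.3295]
tool_rot: [0.381, -0.018, 0.924, 0.008]
contact_force: [1.0, -0.1, 0.4]
gripper_width: 0.759
grasp_force: 0.0
```

```bash
cat > n.py <<'E'
from s import *
o=bot.get_obs(); q0=o["q"]; print(q0,o["eef_pos"],o["t"])
R_=[]
for v in([],[(.6,.75,.35,.4,0)],[(.68,.8,.35,1.0,0)],[(.8,.7,.4,.8,0)],[(1.1,.6,.35,1.1,0)],[(.55,.65,.4,.06,0)]):
    via=[(np.array([r*np.cos(a),r*np.sin(a),z]),tool(yw,ti,1)) for a,r,z,yw,ti in v]
    Q,E=plan(q0,via,1,np.radians(25),0.1,10); print(v,E,margin(Q[len(v):]));
    if E<.01: print(Q); 
    if v: goto(*via[0])
E
python3 n.py
```

```text
[-0.78 -0.   -0.18  2.18  1.02  0.71 -0.07] [0.5  0.29 0.33] 7.45
[] 2.6566054728185528e-08 0.3498400696182623
[[-0.35  0.3   0.71  2.02 -0.59  0.65  2.39]
 [-0.2   0.51  0.54  1.99 -0.85  0.52  2.6 ]
 [-0.3   0.52  0.64  1.81 -0.71  0.68  2.39]
 [-0.45  0.53  0.81  1.58 -0.38  1.24  2.07]
 [-1.03  0.46  0.66  1.76 -0.36  1.47  1.45]
 [-0.96  0.69  0.58  1.82 -0.49  1.23  1.56]]
[(0.6, 0.75, 0.35, 0.4, 0)] 7.016557808728339e-09 0.24316811590406265
[[-0.56  0.54 -0.17  1.23  0.09  1.38  1.26]
 [ 0.19  0.24  0.12  2.02 -0.32  0.59  2.19]
 [ 0.22  0.45  0.06  1.98 -0.41  0.41  2.27]
 [ 0.12  0.45  0.13  1.81 -0.32  0.59  2.11]
 [-0.03  0.43  0.23  1.58 -0.09  1.19  1.86]
 [-0.49  0.39  0.01  1.75 -0.14  1.42  1.25]
 [-0.49  0.61  0.    1.81 -0.15  1.15  1.29]]
turn [-0.1394, 0.7745, -0.3425] shift [-101.4, 133.0, 72.2]
[(0.68, 0.8, 0.35, 1.0, 0)] 4.333180930390922e-09 0.24321955241326706
[[-0.61  0.64 -0.25  1.07  0.15  1.44  1.75]
 [ 0.19  0.24  0.12  2.02 -0.32  0.59  2.19]
 [ 0.22  0.45  0.06  1.98 -0.41  0.41  2.27]
 [ 0.12  0.45  0.13  1.81 -0.32  0.59  2.11]
 [-0.03  0.43  0.23  1
[... 807 characters left out ...]
6  0.46  2.47]
 [-0.12  0.47  0.42  1.81 -0.54  0.63  2.27]
 [-0.28  0.47  0.56  1.58 -0.24  1.21  1.97]
 [-0.79  0.41  0.36  1.76 -0.25  1.44  1.35]
 [-0.75  0.63  0.32  1.81 -0.33  1.18  1.43]]
turn [-0.4128, 0.7076, -1.0045] shift [141.3, 257.9, -169.0]
[(0.55, 0.65, 0.4, 0.06, 0)] 7.718131685846563e-09 0.258456030413282
[[-0.58  0.31 -0.05  1.44  0.02  1.39  1.01]
 [ 0.07  0.25  0.25  2.02 -0.37  0.6   2.23]
 [ 0.14  0.46  0.16  1.98 -0.51  0.43  2.35]
 [ 0.02  0.45  0.24  1.81 -0.41  0.6   2.17]
 [-0.13  0.44  0.36  1.58 -0.15  1.2   1.9 ]
 [-0.6   0.39  0.14  1.75 -0.18  1.42  1.28]
 [-0.59  0.61  0.12  1.81 -0.21  1.15  1.34]]
turn [-0.0063, 0.7829, -0.0202] shift [-88.5, 52.0, -11.4]
```

Request:
jog_arm(
  motion=[
    [-0.006, 0.157, -0.02, -18, 10, -2, 65],
    [-0.006, 0.314, -0.02, -35, 20, -5, 65],
    [-0.006, 0.47, -0.02, -53, 30, -7, 65],
    [-0.006, 0.63, -0.02, -71, 40, -9, 65],
    [-0.006, 0.783, -0.02, -88, 52, -11, 65],
    [-0.006, 0.783, -0.02, -88, 52, -11, 65],
  ],
)

```text
t: 8.2
eef_pos: [0.5583, 0.3376, 0.3974]
tool_rot: [-0.001, -0.027, 1.0, -0.002]
contact_force: [-0.3, -0.0, -1.0]
gripper_width: 0.76
grasp_force: 0.0
```

```bash
python3 - <<'E'
from s import *
o=bot.get_obs(); q0=o["q"]; print(q0,o["eef_pos"],o["t"])
Q,E=plan(q0,[],1,np.radians(25),0.1,10); print(E,margin(Q));print(Q)
goto(G-.091*tz+[0,0,.06],RT)
E
```

```text
[-0.61  0.35 -0.04  1.38  0.02  1.42  0.97] [0.56 0.34 0.4 ] 8.2
1.1216502711006157e-08 0.2599796027316985
[[ 0.06  0.25  0.26  2.02 -0.38  0.6   2.23]
 [ 0.13  0.46  0.17  1.98 -0.52  0.43  2.36]
 [ 0.02  0.45  0.25  1.81 -0.41  0.6   2.18]
 [-0.14  0.44  0.37  1.58 -0.15  1.2   1.9 ]
 [-0.61  0.39  0.15  1.75 -0.18  1.42  1.29]
 [-0.6   0.61  0.13  1.81 -0.22  1.16  1.35]]
turn [-0.0039, -0.3502, -0.0051] shift [6.1, -511.4, 144.4]
```

Request:
jog_arm(
  motion=[
    [-0.004, -0.04, -0.005, 1, -56, 16, 65],
    [-0.004, -0.08, -0.005, 1, -112, 32, 65],
    [-0.004, -0.12, -0.005, 2, -168, 48, 65],
    [-0.004, -0.16, -0.005, 2, -224, 64, 65],
    [-0.004, -0.2, -0.005, 3, -280, 80, 65],
    [-0.004, -0.24, -0.005, 4, -336, 96, 65],
    [-0.004, -0.28, -0.005, 5, -392, 112, 65],
    [-0.004, -0.32, -0.005, 5, -448, 128, 65],
    [-0.004, -0.35, -0.005, 6, -511, 144, 65],
    [-0.004, -0.35, -0.005, 6, -511, 144, 65],
  ],
)

```text
t: 9.45
eef_pos: [0.5753, -0.1779, 0.254]
tool_rot: [0.173, -0.027, 0.985, 0.005]
contact_force: [-0.2, 0.6, 0.9]
gripper_width: 0.758
grasp_force: 0.0
```

```bash
cat > c.py <<'E'
from s import *
o=bot.get_obs(); q0=o["q"]; print(q0,o["eef_pos"],o["t"])
goto(G-.091*tz,RT); goto(G+.019*tz,RT)
E
python3 c.py
```

```text
[ 0.06  0.18  0.22  1.98 -0.24  0.67  2.06] [ 0.58 -0.18  0.25] 9.45
turn [-0.0007, -0.0015, -0.005] shift [15.7, 3.7, 57.6]
turn [-0.0007, -0.0015, -0.005] shift [15.6, 3.8, 167.6]
```

Request:
jog_arm(
  motion=[
    [0, 0, -0.005, 8, 2, 25, 65],
    [0, 0, -0.005, 16, 4, 50, 60],
    [0, 0, -0.005, 16, 4, 80, 60],
    [0, 0, -0.005, 16, 4, 110, 60],
    [0, 0, -0.005, 16, 4, 120, 60],
    [0, 0, -0.005, 16, 4, 120, 60],
  ],
)

```text
t: 10.2
eef_pos: [0.6044, -0.1653, 0.1381]
tool_rot: [0.174, -0.035, 0.984, 0.007]
contact_force: [0.3, 0.2, 0.3]
gripper_width: 0.703
grasp_force: 0.0
```

```bash
cat >> c.py <<'E'
import sys
def crop(n,X,h):
  p=bot.read_camera(n); c=proj(p,X).astype(int); return cv2.resize(p['pixels'][c[1]-h:c[1]+h,c[0]-h:c[0]+h,::-1],(400,400),interpolation=cv2.INTER_CUBIC)
if len(sys.argv)>1: cv2.imwrite(sys.argv[1],np.hstack([crop(n,G,50) for n in('scene','top')]))
E
python3 c.py pics/c4.png
```

```text
[ 0.11  0.37  0.14  2.03 -0.37  0.43  2.18] [ 0.6  -0.17  0.14] 10.2
turn [0.0048, 0.0006, 0.0093] shift [4.2, -6.7, -61.6]
turn [0.0048, 0.0006, 0.0093] shift [4.2, -7.2, 48.4]
```

View pics/c4.png

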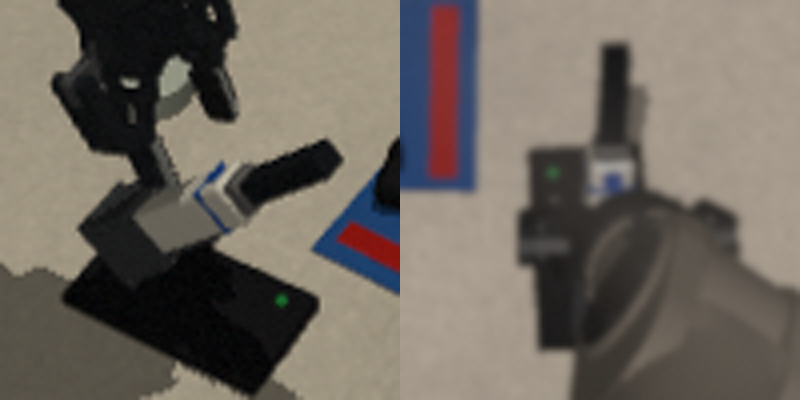

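```bash
python3 - <<'E'
from s import *
np.set_printoptions(precision=4,suppress=True)
for i in range(4):
    bot.read_camera("top"); o=bot.get_obs(); print(o["t"],o["eef_pos"],fk(o["q"],S,V)[0],o["joint_vel"].max()); goto(G+.019*tz,RT,o)
E
```

```text
10.35 [ 0.6053 -0.1663  0.1397] [ 0.6038 -0.1505  0.1221] 0.004535992826158801
turn [0.0037, 0.0033, 0.0087] shift [5.7, -6.1, 49.7]
10.4 [ 0.6054 -0.1664  0.1398] [ 0.6039 -0.1506  0.1222] 0.0028658862974631338
turn [0.0036, 0.0035, 0.0086] shift [5.8, -6.0, 49.7]
10.45 [ 0.6054 -0.1664  0.1397] [ 0.6039 -0.1506  0.1221] 0.004924694310372731
turn [0.0037, 0.0033, 0.0087] shift [5.8, -6.0, 49.6]
10.5 [ 0.6054 -0.1664  0.1395] [ 0.6038 -0.1506  0.1219] 0.007866846567605374
turn [0.0038, 0.0031, 0.0086] shift [5.7, -6.1, 49.4]
```

Request:
jog_arm(
  motion=[
    [0.004, 0.003, 0.009, 6, -5, 5, 60],
    [0.004, 0.003, 0.009, 6, -5, 15, 60],
    [0.004, 0.003, 0.009, 6, -5, 25, 60],
    [0.004, 0.003, 0.009, 6, -5, 35, 60],
    [0.004, 0.003, 0.009, 6, -5, 45, 60],
    [0.004, 0.003, 0.009, 6, -5, 49, 60],
    [0.004, 0.003, 0.009, 6, -5, 49, 60],
  ],
)

```text
t: 11.38
eef_pos: [0.6165, -0.1703, 0.09]
tool_rot: [0.173, -0.029, 0.985, 0.005]
contact_force: [-0.2, -0.4, 0.1]
gripper_width: 0.705
grasp_force: 0.0
```

```bash
python3 - <<'E'
from s import *
np.set_printoptions(precision=4,suppress=True)
import c
for i in range(3):
    bot.read_camera("top"); o=bot.get_obs(); print(o["t"],o["eef_pos"],o["contact_force"]); goto(G+.019*tz,RT,o)
cv2.imwrite("pics/c5.png",np.hstack([c.crop(n,G,32) for n in('scene','top')]))
E
```

```text
[ 0.1462  0.4663  0.0932  2.0233 -0.4154  0.3459  2.223 ] [ 0.6165 -0.1703  0.09  ] 11.375
turn [0.0004, -0.002, -0.0004] shift [-1.0, -1.3, -110.8]
turn [0.0004, -0.002, -0.0004] shift [-1.2, -1.3, -0.8]
11.425 [ 0.6166 -0.1705  0.0904] [-0.2012 -0.3228  0.5405]
turn [0.0003, -0.0015, -0.0005] shift [-1.0, -1.2, -0.5]
11.475 [ 0.6167 -0.1705  0.0906] [ 0.0783 -0.148   0.1628]
turn [0.0001, -0.0011, -0.0004] shift [-0.9, -1.2, -0.3]
11.525 [ 0.6167 -0.1705  0.0907] [0.6771 0.3735 0.2424]
turn [0.0001, -0.0009, -0.0004] shift [-0.8, -1.2, -0.2]
```

View pics/c5.png

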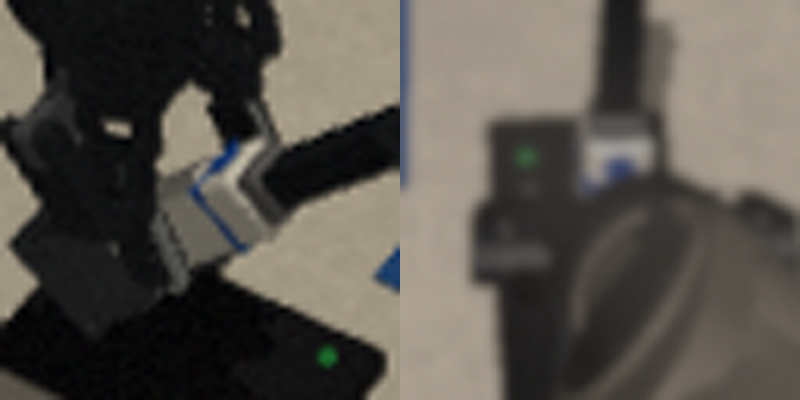

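Request:
jog_arm(
  motion=[
    [0, 0, 0, -1, -1, 0, 45],
    [0, 0, 0, -1, -1, 0, 36],
    [0, 0, 0, -1, -1, 0, 32],
    [0, 0, 0, -1, -1, 0, 28],
    [0, 0, 0, -1, -1, 0, 25],
    [0, 0, 0, -1, -1, 0, 25],
  ],
  grip_force=25,
)

```text
t: 12.38
eef_pos: [0.6176, -0.1716, 0.0909]
tool_rot: [0.173, -0.029, 0.984, 0.005]
contact_force: [-1.2, -1.9, 2.8]
gripper_width: 0.347
grasp_force: 25.9
```

```bash
python3 - <<'E'
from s import *
np.set_printoptions(precision=4,suppress=True)
for i in range(2):
    bot.read_camera("top"); o=bot.get_obs(); print(o["t"],o["eef_pos"],o["contact_force"],o["torque"],o["gripper_width"],o["grasp_force"]); goto(G+.019*tz+.06*wx,RT,o)
print(.06*RT.T@wx)
E
```

```text
12.425 [ 0.6177 -0.1716  0.0909] [-1.2279 -0.8898  3.2975] [-0.197   0.4512 -0.0492] 0.3495150499053953 25.957417488098145
turn [-0.0001, -0.0011, -0.0006] shift [-54.3, 0.0, -25.7]
12.475 [ 0.6176 -0.1716  0.0909] [-1.0707 -1.9249  3.7899] [-0.2986  0.4587 -0.0453] 0.3438529794720569 25.982910096645355
turn [-0.0001, -0.0012, -0.0005] shift [-54.3, 0.1, -25.7]
[-0.0544 -0.     -0.0254]
```

Request:
jog_arm(
  motion=[
    [0, 0, 0, -3, 0, -1.4, 25],
    [0, 0, 0, -6, 0, -2.8, 25],
    [0, 0, 0, -9, 0, -4.2, 25],
    [0, 0, 0, -12, 0, -5.6, 25],
    [0, 0, 0, -15, 0, -7, 25],
  ],
  grip_force=32,
)

```text
t: 13.1
eef_pos: [0.629, -0.1705, 0.1023]
tool_rot: [0.172, -0.029, 0.985, 0.005]
contact_force: [-3.7, -0.3, -1.7]
gripper_width: 0.341
grasp_force: 31.7
```

Request:
jog_arm(
  motion=[
    [0, 0, 0, -7, 0, -3.3, 25],
    [0, 0, 0, -15, 0, -7, 25],
    [0, 0, 0, -23, 0, -10.7, 25],
    [0, 0, 0, -31, 0, -14.5, 25],
    [0, 0, 0, -39, 0, -18.2, 25],
    [0, 0, 0, -47, 0, -22, 25],
    [0, 0, 0, -56, 0, -26, 25],
    [0, 0, 0, -64, 0, -30, 25],
  ],
)

```text
t: 14.1
eef_pos: [0.6801, -0.1676, 0.1531]
tool_rot: [0.173, -0.029, 0.984, 0.005]
contact_force: [0.5, 0.3, -2.5]
gripper_width: 0.346
grasp_force: 31.7
```

```bash
python3 - <<'E'
from s import *
import c
o=bot.get_obs(); print(o["t"],o["eef_pos"],o["contact_force"],o["torque"],o["grasp_force"])
th=np.radians(25)
Q,E=[],0
q=o["q"];M=R.from_matrix(RT)
for hy in(0,.1,.25,.4):
    h=np.array([np.cos(hy),np.sin(hy),0]); Mf=tool(hy,-th,1); gf=J-.106*h+[0,0,.048]
    qq=q; print(hy)
    for p,m in((o["eef_pos"]+[-.06,.1,.1],tool(.06,0,1)),(gf+[0,0,.12]+.019*Mf[:,2],Mf),(gf+.019*Mf[:,2],Mf)):
        goto(p,m,o) ; qq=track(qq,p,R.from_matrix(m),10); print(qq,np.abs(err(qq,p,R.from_matrix(m))).max())
cv2.imwrite("pics/c6.png",np.hstack([c.crop(n,o["eef_pos"],50) for n in('scene','top')]))
E
```

```text
[ 0.05  0.46  0.19  1.85 -0.35  0.52  2.11] [ 0.68 -0.17  0.15] 14.1
turn [0.0001, -0.0003, -0.0002] shift [80.2, -0.3, -73.2]
turn [0.0001, -0.0003, -0.0002] shift [80.2, -0.3, 36.8]
14.1 [ 0.68 -0.17  0.15] [ 0.55  0.27 -2.54] [-0.03  0.54 -0.01] 31.67476236820221
0
turn [0.0001, 0.3488, -0.0002] shift [16.5, 103.4, -112.4]
[-0.19  0.38  0.28  1.67 -0.11  1.11  1.76] 1.5580869927589447e-12
turn [-0.0026, 0.7848, 0.0613] shift [215.3, 424.4, -122.5]
[-0.56  0.44  0.09  1.78 -0.21  1.34  1.21] 2.892852624114539e-12
turn [-0.0026, 0.7848, 0.0613] shift [256.3, 424.4, -9.8]
[-0.55  0.61  0.08  1.81 -0.23  1.14  1.25] 6.38378239159465e-14
0.1
turn [0.0001, 0.3488, -0.0002] shift [16.5, 103.4, -112.4]
[-0.19  0.38  0.28  1.67 -0.11  1.11  1.76] 1.5580869927589447e-12
turn [0.0019, 0.785, -0.0412] shift [215.4, 413.0, -122.6]
[-0.56  0.44  0.09  1.78 -0.17  1.35  1.28] 4.058531288819722e-12
turn [0.0019, 0.785, -0.0412] shift [256.4, 413.0, -9.8]
[-0.55  0.61  0.08  1.81 -0.19  1.15  1.32] 6.38378239159465e-14
0.25
turn [0.0001, 0.3488, -0.0002] shift [16.5, 103.4, -112.4]
[-0.19  0.38  0.28  1.67 -0.11  1.11  1.76] 1.5580869927589447e-12
turn [0.0087, 0.7827, -0.195] shift [213.6, 396.1, -121.9]
[-0.56  0.44  0.08  1.77 -0.1   1.36  1.4 ] 5.3116400167141364e-12
turn [0.0087, 0.7827, -0.195] shift [254.6, 396.1, -9.1]
[-0.55  0.61  0.07  1.81 -0.12  1.16  1.42] 6.367129046225273e-14
0.4
turn [0.0001, 0.3488, -0.0002] shift [16.5, 103.4, -112.4]
[-0.19  0.38  0.28  1.67 -0.11  1.11  1.76] 1.5580869927589447e-12
turn [0.0154, 0.7774, -0.3487] shift [209.4, 379.6, -120.4]
[-0.56  0.44  0.07  1.77 -0.04  1.36  1.51] 5.952294213074083e-12
turn [0.0154, 0.7774, -0.3487] shift [250.4, 379.6, -7.6]
[-0.55  0.61  0.06  1.81 -0.05  1.16  1.52] 6.333822355486518e-14
```

View pics/c6.png

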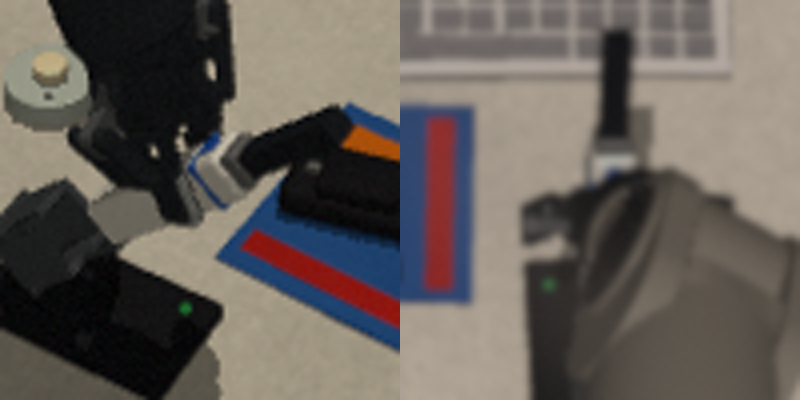

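Request:
jog_arm(
  motion=[
    [0, 0, 0, -8, 0, -20, 25],
    [0, 0, 0, -17, 0, -47, 25],
    [0, 0.06, 0, -14, 15, -65, 25],
    [0, 0.12, 0, -8, 30, -80, 25],
    [0, 0.18, 0, -2, 48, -92, 25],
    [0, 0.24, 0, 5, 66, -102, 25],
    [0, 0.3, 0, 11, 85, -108, 25],
    [0, 0.35, 0, 16, 103, -112, 25],
  ],
)

```text
t: 15.2
eef_pos: [0.6206, -0.067, 0.253]
tool_rot: [-0.001, -0.03, 1.0, 0.0]
contact_force: [0.1, -0.1, -2.5]
gripper_width: 0.347
grasp_force: 32.0
```

```bash
cat > f.py <<'E'
from s import *
np.set_printoptions(precision=4,suppress=True)
th=np.radians(25)
def fin(hy,dz,Jx=J,pd=0):
    h=np.array([np.cos(hy),np.sin(hy),0]); Mf=tool(hy,-th,1); gf=Jx-.106*h+[0,0,.048+dz]; return gf+.019*Mf[:,2],Mf
E
python3 - <<'E'
from f import *
bot.read_camera("top");bot.read_camera("top")
o=bot.get_obs(); print(o["t"],o["eef_pos"],o["contact_force"],o["torque"],o["grasp_force"])
goto(*fin(.3,.1)); goto(*fin(.3,0))
for n in("top","scene"):
  for k in range(2):
    p=bot.read_camera(n); t=bot.tip_of("jaw_top",p)
    for a in t: print(n,onz(ray(p,a["xy"]),.044),a["score"])
E
```

```text
15.3 [ 0.6212 -0.0646  0.2525] [ 0.3081 -0.0403 -3.3797] [ 0.0493 -0.0695  0.0278] 32.095524072647095
turn [0.0534, 0.4338, -0.2315] shift [187.2, 284.9, 78.4]
turn [0.0534, 0.4338, -0.2315] shift [187.1, 284.7, 178.4]
top [0.5341 0.2392 0.044 ] 0.73
top [0.5438 0.239  0.044 ] 0.67
scene [0.5212 0.2481 0.044 ] 0.68
```

```bash
cat > j.py <<'E'
from f import *
C=[]
for n in("top","scene"):
    p=bot.read_camera(n); im=p["pixels"]; c=proj(p,[.525,.2415,.02]).astype(int); h=24; x0,y0=c-h
    w=im[y0:y0+2*h,x0:x0+2*h]; g=w.mean(2); d=(g<95).astype(np.uint8)
    nl,lab,st,ce=cv2.connectedComponentsWithStats(d); k=1+np.argmax(st[1:,4]); pts=np.argwhere(lab==k)[:,::-1].astype(np.float32)
    hull=cv2.convexHull(pts); e=cv2.fitEllipse(hull); print(n,"ellipse",e[0]+np.array([x0,y0]),e[1],"->z0.006",onz(ray(p,e[0]+np.array([x0,y0],float)),.006))
    b=cv2.resize(w[:,:,::-1],(400,400),interpolation=cv2.INTER_NEAREST)
    for X,r,z,col in((J,.04,.004,(0,0,255)),(J,.033,.044,(0,255,0))):
        for a in np.linspace(0,6.28,60):
            q=(proj(p,[X[0]+r*np.cos(a),X[1]+r*np.sin(a),z])-[x0,y0]+.5)*400/(2*h); cv2.circle(b,tuple(q.astype(int)),1,col,-1)
    C.append(b)
cv2.imwrite("pics/j.png",np.hstack(C))
E
python3 j.py
```

```text
top ellipse [170.4367 214.1016] (17.663789749145508, 22.36285400390625) ->z0.006 [0.5236 0.2319 0.006 ]
scene ellipse [277.0862 172.3431] (34.91335678100586, 54.518531799316406) ->z0.006 [0.4733 0.2772 0.006 ]
```

View pics/j.png

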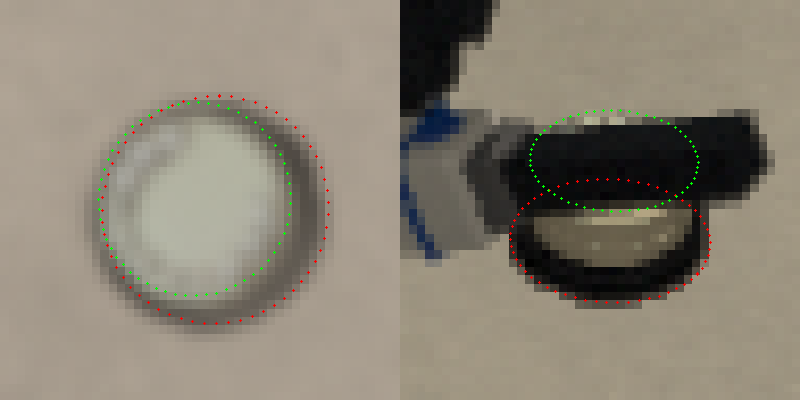

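```bash
sed -i 's/^J=.*/J=np.array([.523,.243,.044])/' s.py; python3 -c "
from f import *
goto(*fin(.3,.08))"
```

```text
turn [0.0531, 0.4322, -0.237] shift [188.9, 289.5, 98.1]
```

Request:
jog_arm(
  motion=[
    [0.005, 0.05, -0.02, 19, 29, 5, 25],
    [0.01, 0.09, -0.05, 38, 58, 12, 25],
    [0.016, 0.13, -0.07, 57, 87, 20, 25],
    [0.02, 0.17, -0.09, 76, 116, 30, 25],
    [0.026, 0.21, -0.12, 95, 145, 42, 25],
    [0.03, 0.26, -0.14, 114, 174, 55, 25],
    [0.037, 0.3, -0.17, 133, 203, 68, 25],
    [0.043, 0.35, -0.19, 152, 232, 80, 25],
    [0.05, 0.4, -0.22, 171, 261, 90, 25],
    [0.053, 0.432, -0.237, 189, 289, 98, 25],
  ],
)

```text
t: 17.05
eef_pos: [0.4126, 0.2111, 0.154]
tool_rot: [-0.215, -0.147, 0.965, -0.033]
contact_force: [0.5, 1.5, -3.2]
gripper_width: 0.347
grasp_force: 32.1
```

```bash
cat > e.py <<'E'
from f import *
import sys
for i in range(3): bot.read_camera("top")
o=bot.get_obs(); print(o["t"],o["eef_pos"],o["contact_force"],o["grasp_force"])
goto(*fin(.3,0)); Mc=Rq(o["tool_rot"]).as_matrix(); g=o["eef_pos"]-.019*Mc[:,2]; print("tool grip pt",g)
P={}
for th_ in("wand_grip","wand_window"):
    rs=[]
    for n in("top","scene"):
        p=P.setdefault(n,bot.read_camera(n)); t=bot.tip_of(th_,p)
        if t: print(th_,n,t[0]["xy"],t[0]["score"]); rs.append(ray(p,t[0]["xy"]))
    if len(rs)==2: print(tri(rs))
w=[]
for n in("top","scene"):
    p=P[n]; c=proj(p,J+[-.03,0,.08]).astype(int); h=50
    w.append(cv2.resize(p["pixels"][c[1]-h:c[1]+h,c[0]-h:c[0]+h,::-1],(400,400),interpolation=cv2.INTER_CUBIC)); print(n,"crop origin",c-h)
cv2.imwrite(sys.argv[1],np.hstack(w))
E
python3 e.py pics/e1.png
```

```text
17.2 [0.4121 0.2116 0.1541] [-0.326  -1.1256 -1.5259] 32.23868250846863
turn [-0.0011, -0.0023, 0.0051] shift [-34.7, -2.9, 71.3]
tool grip pt [0.4198 0.214  0.1713]
wand_grip top [165.7, 248.4] 0.61
wand_grip scene [284.9, 172.9] 0.29
(array([ 0.4598,  0.2683, -0.0013]), [np.float64(43.4), np.float64(43.4)])
wand_window top [167.1, 214.0] 0.28
wand_window scene [289.1, 142.6] 0.91
(array([0.5243, 0.2226, 0.1708]), [np.float64(17.4), np.float64(17.4)])
top crop origin [108 171]
scene crop origin [227 100]
```

View pics/e1.png

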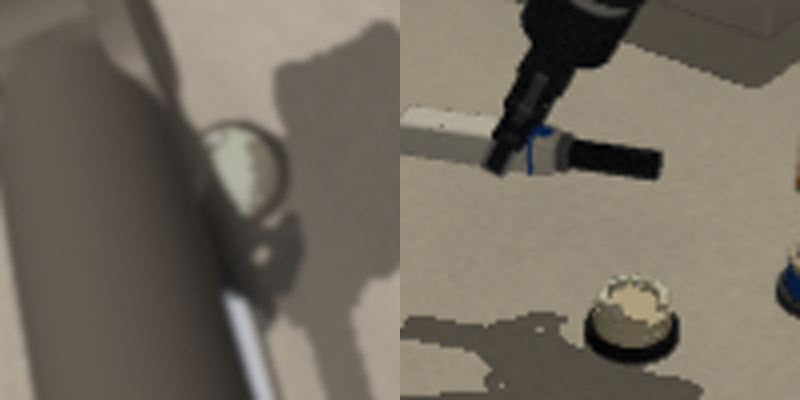

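```bash
cat > m.py <<'E'
from f import *
o=bot.get_obs(); p=bot.read_camera("scene"); Mc=Rq(o["tool_rot"]).as_matrix(); g=o["eef_pos"]-.019*Mc[:,2]
y=Mc[:,1]; t=np.radians(25); Wz=-(np.cos(t)*Mc[:,2])+0; 
# wand axes in tool frame: tz=-(c wz+s wx), tx=-(c wx-s wz) -> wx=-s tz - c tx ; wz=-c tz + s tx
Wx=-np.sin(t)*Mc[:,2]-np.cos(t)*Mc[:,0]; Wz=-np.cos(t)*Mc[:,2]+np.sin(t)*Mc[:,0]
print("Wx",Wx,"Wz",Wz,"g",g,"window",g+.106*Wx-.008*Wz)
b=p["pixels"]
for nm,u,w in(("tail",-.09,0),("ring",.02,0),("collar0",.038,0),("collar1",.05,0),("tip",.12,0),("tipupper",.12,.006),("tiplower",.12,-.008),("c1up",.05,.009),("c1low",.05,-.009),("ringup",.02,.016)): print(nm,proj(p,g+u*Wx+w*Wz).round(1))
c=proj(p,g+.03*Wx).astype(int); x0,y0=c-[50,24]
w=cv2.resize(b[y0:y0+48,x0:x0+100,::-1],(800,384),interpolation=cv2.INTER_NEAREST)
for u in(-.09,-.045,0,.02,.038,.05,.12): cv2.circle(w,tuple(((proj(p,g+u*Wx)-[x0,y0]+.5)*8).astype(int)),3,(0,0,255),-1)
cv2.imwrite("pics/m.png",w); print(x0,y0)
E
python3 m.py
```

```text
Wx [0.9555 0.295  0.0006] Wz [-0.0005 -0.0002  1.    ] g [0.4218 0.211  0.1723] window [0.5231 0.2423 0.1644]
tail [226.6 131.2]
ring [259.6 136.1]
collar0 [265.1 136.9]
collar1 [268.8 137.4]
tip [290.8 140.7]
tipupper [290.9 139.1]
tiplower [290.7 142.9]
c1up [268.9 135. ]
c1low [268.8 139.9]
ringup [259.6 131.7]
212 112
```

View pics/m.png

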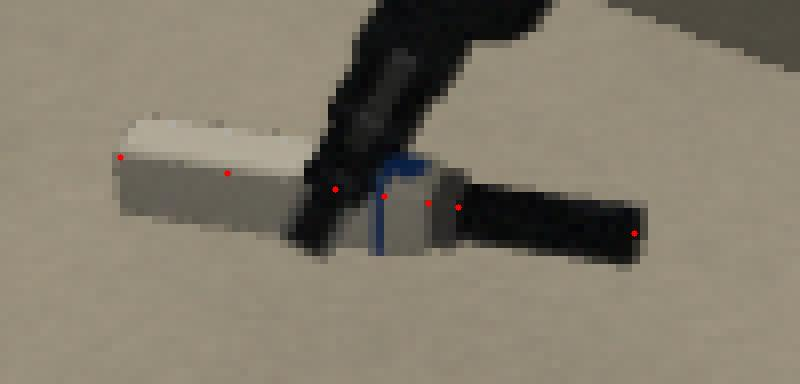

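```bash
python3 -c "
from f import *
for i in range(3): bot.read_camera('top'); print(bot.get_obs()['eef_pos'])
goto(*fin(.3,0))"
```

```text
[0.4139 0.2089 0.155 ]
[0.4139 0.209  0.155 ]
[0.4138 0.209  0.1549]
turn [0.0, 0.0001, 0.0004] shift [-34.2, 0.2, 72.5]
```

Request:
jog_arm(
  motion=[
    [0, 0, 0, -4, 0, 9, 25],
    [0, 0, 0, -9, 0, 18, 25],
    [0, 0, 0, -13, 0, 28, 25],
    [0, 0, 0, -18, 0, 37, 25],
    [0, 0, 0, -22, 0, 47, 25],
    [0, 0, 0, -27, 0, 56, 25],
    [0, 0, 0, -30, 0, 64, 25],
    [0, 0, 0, -33, 0, 70, 25],
    [0, 0, 0, -34, 0, 72.5, 25],
    [0, 0, 0, -34, 0, 72.5, 25],
  ],
)

```text
t: 19.05
eef_pos: [0.4139, 0.2092, 0.0748]
tool_rot: [-0.214, -0.146, 0.965, -0.032]
contact_force: [0.5, 0.8, -2.9]
gripper_width: 0.35
grasp_force: 32.3
```

Request:
jog_arm(
  motion=[
    [0, 0, 0, 0, 0, 0, 25],
    [0, 0, 0, 0, 0, 0, 25],
    [0, 0, 0, 0, 0, 0, 25],
    [0, 0, 0, 0, 0, 0, 25],
  ],
)

```text
t: 19.55
eef_pos: [0.4139, 0.2093, 0.0749]
tool_rot: [-0.214, -0.146, 0.965, -0.032]
contact_force: [0.2, -0.2, -2.9]
gripper_width: 0.347
grasp_force: 32.3
```

```bash
python3 m.py; python3 -c "
from f import *
o=bot.get_obs(); print(o['t'],o['eef_pos'],o['contact_force'],o['grasp_force'],o['joint_vel'])
goto(*fin(.3,0))"
```

```text
Wx [0.9551 0.2962 0.0001] Wz [-0.     -0.0003  1.    ] g [0.4216 0.2116 0.0921] window [0.5228 0.243  0.0841]
tail [227.9 152. ]
ring [259.7 157.1]
collar0 [265. 158.]
collar1 [268.6 158.5]
tip [289.7 161.9]
tipupper [289.8 160.4]
tiplower [289.6 164. ]
c1up [268.6 156.2]
c1low [268.5 160.8]
ringup [259.7 153. ]
212 133
19.6 [0.4139 0.2092 0.0748] [ 0.3525 -1.1236 -2.1269] 32.27832019329071 [-0.002   0.0005  0.0013  0.0014 -0.002   0.0001 -0.0006]
turn [-0.0001, -0.0, 0.0008] shift [-0.2, 0.0, -0.0]
```

View pics/m.png

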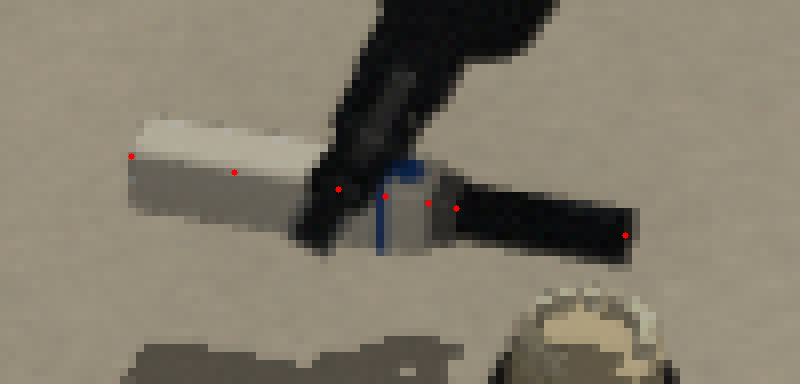

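```bash
python3 -c "
from station import bot
print(bot.hand_in())"
```

```text
the job is handed in; nothing more can be done
None
```

I drew the wand out of its cradle and handed the job in at about 19.6 s, holding it level and button side up over the middle of the jaw, with the window about 4 cm above the teeth, grip about 32 N and no unexpected contact forces in the readings. The top camera's view of the wand was blocked by the arm at the end, so I checked the final pose only against the scene camera and the measured arm pose (about 2 mm).

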